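# Set the vanity out again after cleaning

### The arm

A 6-joint arm with a two-finger parallel gripper is mounted at the origin on the work surface. World frame = base frame: x ahead of the robot, y to its left, z up, the work surface at z = 0. Lengths are in m, angles in rad, forces in N, time in s.
With the tool pointing down it reaches from about 0.35 to 0.975 m from the base axis. Payload 4.9 kg.
Tool frame: the origin (TCP) lies midway between the tips of the shut fingers; the grasp point (between the pads) lies 19 mm behind it; z points along the fingers, y is the line along which they close (so a half turn about z gives the same grasp; the last joint's range is limited). The gripper opens to 85 mm and grips with 20 to 120 N. Pads are 22 mm wide; open, the fingers measure 114 mm over their backs; the gripper's body (76 mm by 85 mm) begins 54 mm behind the grasp point. The pads swing forward as they close: fully open they stand 13 mm farther back than shut.
Start: joints at [-1.342, 0.053, 1.613, -0, 1.476, -0.119], TCP at [0.213, -0.588, 0.231] pointing down, gripper open.
Joint ranges: [-3.01, 3.01], [-1.01, 2.22], [0.06, 2.58], [-1.02, 4.17], [0.09, 2.62], [-3.14, 3.14]. Speed limits (rad/s): [2.57, 2.57, 3.14, 3.14, 3.14, 3.14].

### API

Orientations are given as a rotation vector (axis times angle).
In Python, from station import ctrl gives the robot as it stands. The module is installed in compiled form; this text tells all that it offers.
- The arm moves only by the shell command python3 -m handwheel 'ROWS' [OPENING] [FORCE]. ROWS is JSON, a list of rows, each a list of 2 entries, a list of its own where there are three numbers: the shift along the tool's x, y, z in cm, then the turn, a rotation vector about the tool's x, y, z in rad. In form: [[[tx, ty, tz], [ax, ay, az]], ...]. A call has 1 to 5 rows; each row is the pose to reach, as a shift and turn from the pose commanded when the call began, along the tool's axes at that moment; what a row does not reach only later rows make up. A row lasts 1/8 s, in which the tool goes at most 62.5 mm and 10.7 degrees, less where a joint would pass 70% of its speed; a pose out of reach is approached as far as the arm can. A call with a gripper value outside its range is refused whole. OPENING is the gripper's target within -1 to 1 (shut at 1, half-way at 0, fully open at -1), set as the call begins (- or left out, the last holds). The fingers move at their own pace and stop on an object; FORCE is the grip in N (left out, the last holds). Time passes only in rows, so rows that repeat a pose let the fingers close. It gives the time, the measured TCP pose, the force, the opening and the grip force at its end, in the units of the state.
- ctrl.get_obs(): the state, without advancing time (a new reading comes with each control period).
- ctrl.get_image(name): name is "side" or "top"; returns the picture (420x560x3 uint8, blue, green, red); there is no depth.
- ctrl.calibration(name): a dict with "fx", "fy", "cx", "cy" (pixels), "k1" (the pictures are not rectified: a ray, as slopes to the right and down, at radius r is drawn at 1 + k1 r^2 times it, then the intrinsics apply), "R" (3x3) and "t" (3): a world point X has camera coordinates R X + t. Camera axes: x right, y down, z forward; pixel columns grow to the right and rows downward; lengths in m; the calibration is good to about 2 mm. A picture is of the moment at which its call begins. calibration takes no time and is no camera call.
- ctrl.finish_job(): hands the job in; it is judged then, once.
Trained networks look in the newest picture that a camera, given by its name, has taken for a name from the list of things; names that differ only in an ending like _2 or _b are one class to them, and where a whole thing is asked for, a point or a joint stands for the part that bears it (a point fixed in the world has none). Each returns a list of dicts, best first, with "score" (0 to 1); they miss things now and then, are a little off and sometimes report something else, mostly with a low value. They report only what shows in the picture. A call takes as long as a camera call. They do not tell look-alikes from the thing itself.
- ctrl.look_for(camera, query): "position" ([column, row] in pixels, amid what is visible of it).
- ctrl.landmark_of(camera, query): "position" ([column, row] in pixels: a listed point, or the origin of a listed thing).
The state is a dict: "t": time; "q": joint angles; "dq": joint speeds; "effort": joint torques, N m; "tool_pos": TCP position; "tool_rot": TCP orientation; "contact_force": force on the tool from outside, world axes, zero at the start; "wrist_torque": the same for the moment, N m; "opening": finger opening in m; "grip_force": force on a finger pad.
Only numpy, scipy, OpenCV 4.12 (cv2) and the standard library are available. Lean on these libraries where they do the work, as an engineer would, in place of code of your own. Each camera call takes 0.05 s, during which the arm holds its last target. There are 200 camera calls.

### The job

The vanity has been wiped down and its things stand on the grey drying mat: set them out again for the next guest. On the wooden tray put the soap dish in the very middle, lengthwise like the tray, with the bar of soap lying flat and lengthwise in it; stand the capped bottle to the left of the dish, midway between dish and tray end, and the lidded jar likewise to the right of it, all three in one straight row (left and right as the robot sees them); and stand the tumbler, mouth down as it is, in the middle of the cork coaster. Tip nothing over, and leave the candle and the perfume where they stand.

Things in the scene. Friction and masses are not known exactly. Their poses are not given: they have to be found in the camera images.
- tray: Fixed wooden vanity tray, 320 mm long (its y axis), 130 mm deep (its x axis), with a 5 mm wide rim all round that is 11 mm high over the counter; the floor inside is 6 mm over the counter. Origin: centre of its underside, on the counter. Its y axis points to its left end, its x axis away from the robot; it lies within about 0.15 rad of square to the robot, on the left or the right half of the counter.
- coaster: Fixed round cork coaster, 90 mm across, 6 mm thick, flat; in front of or behind the tray. Origin: centre of its underside, on the counter.
- soap_dish_mid (a point): White ceramic soap dish, loose: an open oblong dish 110 mm long (y axis), 60 mm wide (x axis), 20 mm high, 180 g; looks the same turned half round. Four mm thick rim; the draining ribs on which soap lies are 16 mm above its foot, the rim rises 4 mm above them, and the space inside the rim is 102 x 52 mm. Point: its centre, 10 mm above its foot. It stands, like the other loose things, on the grey drying mat (4 mm thick, 320 x 270 mm).
- soap_mid (a point): Cream bar of soap, loose, lying flat: 66 mm long (y axis), 38 mm wide (x axis), 24 mm high, 80 g, edges rounded. Point: its centre, 12 mm above its foot.
- bottle_mid (a point): Brown capped bottle with a pale paper band, loose, upright: 50 mm across, straight-sided up to 72 mm, with a 28 mm wide black cap, 96 mm high in all, about 180 g. Point: on its axis, 48 mm above its foot. Held lower than that, the cap may meet the hand.
- jar_mid (a point): White ceramic jar with a wooden lid and ball knob (lid fixed on), loose, upright: 60 mm across, straight-sided up to 60 mm, 84 mm high to the top of the knob, about 240 g. Point: on its axis, 42 mm above its foot.
- tumbler_mid (a point): White ceramic tumbler standing mouth down, loose: 62 mm across at the mouth (below), 58 mm at the closed end (above), 74 mm high, 180 g. Point: on its axis, 37 mm above its rim. Held lower than that, its top may meet the hand.
- candle: Bystander: candle in a low brass tin, 60 mm across, 40 mm high, loose on the counter on the other side of the tray (front or behind) from the coaster. Origin: centre of its underside. To be left alone.
- perfume_mid (a point): Bystander: small square perfume bottle with a steel cap, 30 x 30 mm, 48 mm high, loose on the drying mat between soap dish and soap. Point: its centre, 24 mm above its foot. To be left alone.
There are look-alikes about, which are no part of the job. Leave any blue or pink look-alike of the part that bears jar_mid alone. Leave any turquoise look-alike of the part that bears tumbler_mid alone.

How it is judged:
By the outcome, as a careful person would: the job done as asked, in the order asked, and still so for the second after the job is handed in, with the robot touching nothing.
It also fails if it takes over 112 s, if anything falls off the work surface, if the arm or the gripper's body presses on something with over 40 N, if the wrist force passes 120 N, or if a joint passes its speed limit or range.

## Working session

There is one attempt and no reset: what is moved stays moved. The work goes in short steps, Python scripts to look and compute and a shell command to move; the robot and the scene stay as the last step left them, time stands still between calls to the robot, and variables do not carry over. Pictures are saved under pics/ and viewed, at most 14 in all, crops included, and the job is handed in when it is done.

```bash
mkdir -p pics; ls; cat > h.py <<'E'
import numpy as np, cv2
from scipy.spatial.transform import Rotation as Ro
from station import ctrl
def cal(n):
    c=ctrl.calibration(n); return c,np.array(c["R"]),np.array(c["t"])
def ray(n,p):
    c,R,t=cal(n)
    d=np.array([(p[0]-c["cx"])/c["fx"],(p[1]-c["cy"])/c["fy"]]); u=d.copy()
    for _ in range(30): u=d/(1+c["k1"]*(u@u))
    return -R.T@t, R.T@np.array([u[0],u[1],1])
def at(n,p,z):
    o,d=ray(n,p); return o+d*(z-o[2])/d[2]
def px(n,X):
    c,R,t=cal(n); v=R@np.array(X)+t; u=v[:2]/v[2]; u=u*(1+c["k1"]*(u@u))
    return np.array([c["fx"]*u[0]+c["cx"],c["fy"]*u[1]+c["cy"]])
def tri(ps):
    A=np.zeros((3,3));b=np.zeros(3)
    for n,p in ps:
        o,d=ray(n,p); d=d/np.linalg.norm(d); M=np.eye(3)-np.outer(d,d); A+=M;b+=M@o
    return np.linalg.solve(A,b)
def snap(n,f):
    im=ctrl.get_image(n); cv2.imwrite("pics/"+f,im); return im
E
python3 - <<'E'
from h import *
np.set_printoptions(precision=4,suppress=True)
for n in("top","side"):
    snap(n,n+"0.png"); c,R,t=cal(n); print(n,c["fx"],c["k1"],-R.T@t,R[2])
o=ctrl.get_obs(); print(o["t"],o["tool_pos"],o["tool_rot"],o["opening"])
Z=dict(tray=0,coaster=0,soap_dish_mid=.014,soap_mid=.016,bottle_mid=.052,jar_mid=.046,tumbler_mid=.041,candle=0,perfume_mid=.028)
for q,z in Z.items():
    for n in("top","side"):
        for r in ctrl.landmark_of(n,q)[:4]: print(q,n,round(r["score"],2),np.round(r["position"],1),at(n,r["position"],z))
E
```

```text
pics
top 413.0058141839018 -0.12800505549677713 [ 0.4048 -0.0661  1.1543] [ 0.1048  0.0221 -0.9943]
side 432.09333953749973 -0.011122782488061818 [ 0.4005 -0.8312  0.6699] [ 0.0906  0.7907 -0.6054]
0.1 [ 0.2129 -0.587   0.2302] [-3.0924 -0.5432  0.0002] 0.08510434763467468
tray top 0.9 [196.1 203.9] [0.5371 0.2094 0.    ]
tray side 0.57 [285.7 177.6] [0.5393 0.1904 0.    ]
coaster top 0.55 [197.6 162.9] [0.6559 0.2099 0.    ]
coaster side 0.9 [325.1 168.1] [0.6605 0.2261 0.    ]
soap_dish_mid top 0.93 [304.1 182.2] [ 0.6001 -0.0962  0.014 ]
soap_dish_mid top 0.47 [367.4 179.1] [ 0.6112 -0.2737  0.014 ]
soap_dish_mid side 0.73 [331.9 241.8] [ 0.6055 -0.1103  0.014 ]
soap_mid top 0.61 [368.9 178.9] [ 0.6114 -0.2775  0.016 ]
soap_mid side 0.59 [354.6 294.5] [ 0.6155 -0.2726  0.016 ]
soap_mid side 0.51 [244.2 178.9] [0.4215 0.1742 0.016 ]
bottle_mid top 0.56 [338.4 235.2] [ 0.4516 -0.188   0.052 ]
bottle_mid side 0.85 [275.9 257.6] [ 0.4686 -0.1856  0.052 ]
jar_mid top 0.89 [295.5 278.1] [ 0.3363 -0.075   0.046 ]
jar_mid top 0.82 [298.8 227.2] [ 0.4721 -0.0822  0.046 ]
jar_mid top 0.75 [257.3 266.8] [0.3646 0.0273 0.046 ]
jar_mid side 0.89 [224.8 205.1] [0.3674 0.0183 0.046 ]
jar_mid side 0.7 [271.8 230.6] [ 0.4701 -0.0914  0.046 ]
jar_mid side 0.69 [213.2 232.5] [ 0.3395 -0.0815  0.046 ]
tumbler_mid top 0.75 [424.7 241.2] [ 0.4381 -0.4247  0.041 ]
tumbler_mid side 0.95 [277.8 297.1] [ 0.4611 -0.2821  0.041 ]
tumbler_mid side 0.86 [272.8 363.2] [ 0.4363 -0.4217  0.041 ]
candle top 0.94 [194.  244.6] [0.4216 0.2114 0.    ]
candle side 0.74 [241.7 176.6] [0.4156 0.2117 0.    ]
perfume_mid top 0.55 [337.5 174.2] [ 0.6213 -0.1881  0.028 ]
perfume_mid side 0.54 [340.4 259.8] [ 0.6066 -0.1844  0.028 ]
perfume_mid side 0.28 [324.4 170.8] [0.6448 0.1682 0.028 ]
```

```bash
python3 - <<'E'
import cv2
for n,(x,y,w,h) in dict(top=(120,120,340,200),side=(150,130,300,260)).items():
    im=cv2.imread(f"pics/{n}0.png")[y:y+h,x:x+w]
    s=min(800/w,600/h); cv2.imwrite(f"pics/{n}0c.png",cv2.resize(im,None,fx=s,fy=s,interpolation=cv2.INTER_CUBIC))
E
```

```text
(no output)
```

View pics/top0c.png

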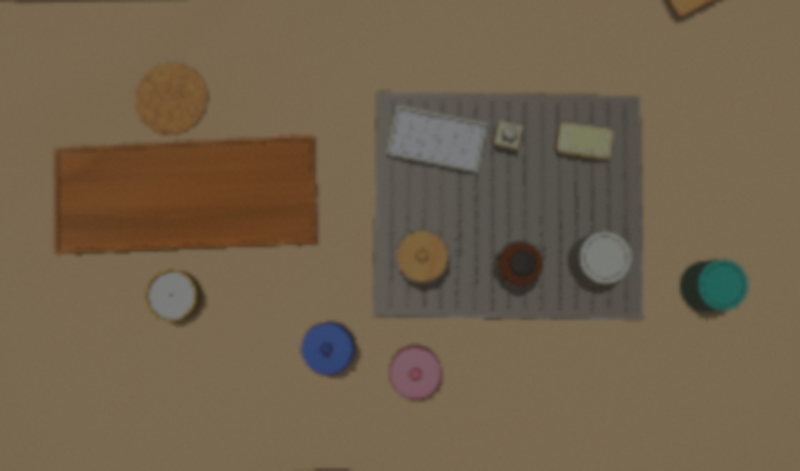

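View pics/side0c.png

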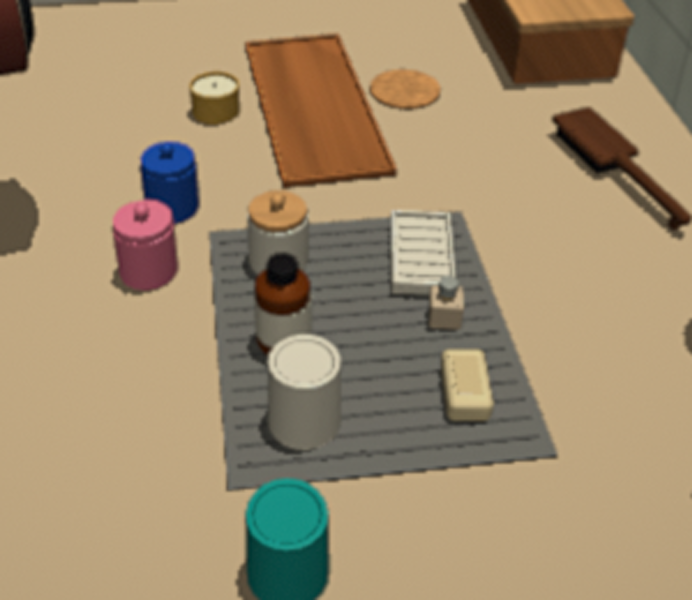

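Top view: the tray is at left (its crop corners are (56,149), (316,137), (317,244), (57,253)), with the coaster behind it and the candle in front. On the mat are the dish (turned a little), the perfume and the soap in back, and the jar with wooden lid, the bottle and the white tumbler in front. The blue, pink and turquoise look-alikes stand outside the mat. Next I'll measure the contours.

```bash
cat > seg.py <<'E'
from h import *
np.set_printoptions(precision=4,suppress=True)
def blob(im,n,seed,z,tol=14,win=60,save=None):
    s=3; x0,y0=int(seed[0]-win),int(seed[1]-win); x0=max(x0,0);y0=max(y0,0)
    c=cv2.resize(im[y0:y0+2*win,x0:x0+2*win],None,fx=s,fy=s,interpolation=cv2.INTER_CUBIC)
    lab=cv2.cvtColor(c,cv2.COLOR_BGR2LAB).astype(float)
    u,v=int((seed[0]-x0)*s),int((seed[1]-y0)*s)
    ref=np.median(lab[v-4:v+5,u-4:u+5].reshape(-1,3),0)
    m=(np.linalg.norm((lab-ref)*[.7,1,1],axis=2)<tol).astype(np.uint8)
    m=cv2.morphologyEx(m,cv2.MORPH_CLOSE,np.ones((9,9)));m=cv2.morphologyEx(m,cv2.MORPH_OPEN,np.ones((7,7)))
    k,l=cv2.connectedComponents(m); m=(l==l[v,u]).astype(np.uint8)
    ct=max(cv2.findContours(m,cv2.RETR_EXTERNAL,cv2.CHAIN_APPROX_NONE)[0],key=len)[:,0]
    P=np.array([at(n,((a+.5)/s-.5+x0,(b+.5)/s-.5+y0),z)[:2] for a,b in ct])
    (cx,cy),(w,h),a=cv2.minAreaRect((P*1000).astype(np.float32))
    # angle of long axis from world y (positive = ccw)
    if w>=h: a=a-90
    a=(a+90)%180-90
    return np.array([cx,cy]),(round(max(w,h),1),round(min(w,h),1)),round(float(np.radians(a)),3)
E
python3 - <<'E'
from seg import *
im=cv2.imread("pics/top0.png")
for nm,seed,z,tol,win in [("tray",(200,205),.011,20,75),("coaster",(193,162),.006,9,40),("dish",(306,179),.024,16,40),("soap",(368,179),.026,16,40),("jarlid",(295,232),.066,16,40),("cap",(342,231.5),.1,14,30),("tumb",(377,229.5),.078,20,40),("candle",(191,244),.04,20,40),("perf",(336,180),.044,12,25),("perf",(331,178),.044,12,25)]:
    print(nm,*blob(im,"top",seed,z,tol,win))
E
```

```text
tray [587.7141 204.9024] (322.6, 230.8) 0.054
coaster [659.2244 224.1447] (91.2, 90.8) 0.951
dish [610.2625 -98.526 ] (113.2, 61.4) -0.186
soap [ 609.3909 -274.1002] (62.5, 33.8) -0.136
jarlid [468.1535 -82.2769] (56.5, 56.0) -0.772
cap [ 454.6666 -187.0052] (55.1, 51.5) 0.79
tumb [ 468.6827 -287.2442] (56.3, 56.0) -0.004Traceback (most recent call last):
  File "<stdin>", line 4, in <module>
  File "seg.py", line 13, in blob
    P=np.array([at(n,((a+.5)/s-.5+x0,(b+.5)/s-.5+y0),z)[:2] for a,b in ct])
                ~~^^^^^^^^^^^^^^^^^^^^^^^^^^^^^^^^^^^^^
  File "h.py", line 12, in at
    o,d=ray(n,p); return o+d*(z-o[2])/d[2]
        ~~~^^^^^
  File "h.py", line 7, in ray
    c,R,t=cal(n)
          ~~~^^^
  File "h.py", line 5, in cal
    c=ctrl.calibration(n); return c,np.array(c["R"]),np.array(c["t"])
ValueError: time passes only in moves, steps and waits
```

```bash
sed -i 's/^def cal(n):/import functools\n@functools.lru_cache(None)\ndef cal(n):/' h.py
python3 - <<'E'
from seg import *
im=cv2.imread("pics/top0.png")
for nm,seed,z,tol,win in [("tray",(200,190),.011,12,75),("tray",(200,190),.011,16,75),("cap",(342,231.5),.1,7,30),("cap",(342,231.5),.1,10,30),("candle",(191,244),.04,16,30),("perf",(334,179.5),.044,12,25)]:
    try: print(nm,tol,*blob(im,"top",seed,z,tol,win))
    except Exception as e: print(nm,e)
ims=cv2.imread("pics/side0.png")
k=692/300
# side checks: tray corners, coaster centre, dish corners
for nm,p,z in [("trayTL",(247,42),.011),("trayTR",(337,37),.011),("trayBR",(393,173),.011),("trayBL",(286,183),.011),("coaster",(405,88),.006),("cap",(284,264),.098),("tumtop",(305,360),.078),("lid",(279,210),.066),("perfcap",(449,284),.052)]:
    print(nm,at("side",(p[0]/k+150,p[1]/k+130),z))
E
```

```text
tray 12 [539.7621 202.6139] (319.4, 130.8) 0.057
tray 16 [586.5288 205.023 ] (322.5, 227.3) 0.059
cap 7 [ 459.9977 -191.4388] (26.5, 26.4) 0.011
cap 10 [ 449.5253 -188.483 ] (47.9, 41.6) 0.72
candle 16 [419.1935 205.7812] (52.7, 51.5) 0.818
perf 12 [ 600.2222 -176.0568] (137.1, 124.5) 0.012
trayTL [0.4711 0.3504 0.011 ]
trayTR [0.5931 0.3483 0.011 ]
trayBR [0.6079 0.0353 0.011 ]
trayBL [0.4884 0.0322 0.011 ]
coaster [0.6595 0.2161 0.006 ]
cap [ 0.4624 -0.1957  0.098 ]
tumtop [ 0.4687 -0.2891  0.078 ]
lid [ 0.4696 -0.082   0.066 ]
perfcap [ 0.6123 -0.1902  0.052 ]
```

```bash
cat > go.py <<'E'
import sys; from h import *
np.set_printoptions(precision=3,suppress=True)
def go(x,y,z,yaw):
    o=ctrl.get_obs(); Rt=Ro.from_rotvec(o["tool_rot"])
    G=Ro.from_matrix(np.column_stack([[np.cos(yaw),np.sin(yaw),0],[np.sin(yaw),-np.cos(yaw),0],[0,0,-1]]))
    print("shift cm",Rt.inv().apply(np.array([x,y,z])-o["tool_pos"])*100,"turn",(Rt.inv()*G).as_rotvec(),"t",o["t"],"pos",np.array(o["tool_pos"]),"F",np.array(o["contact_force"]),"op",o["opening"],"grip",o["grip_force"])
if __name__=="__main__": go(*map(float,sys.argv[1:5]))
E
python3 - <<'E'
from seg import *
im=cv2.imread("pics/side0.png"); k=692/300
S=lambda a,b:(a/k+150,b/k+130)
for nm,seed,z,tol,win in [("tray",S(310,110),.011,18,75),("tray",S(310,110),.011,24,75),("coaster",S(405,88),.006,14,30),("coaster",S(405,88),.006,20,30),("soaptop",S(467,376),.028,14,30),("dish",S(420,245),.024,18,40),("tumtop",S(305,360),.078,8,30),("lid",S(279,213),.066,14,30)]:
    try: print(nm,tol,*blob(im,"side",seed,z,tol,win))
    except Exception as e: print(nm,e)
E
python3 go.py .610 -.0985 .15 1.385
python3 -m handwheel '[[[54,-32.5,6],[0,0,-1.037]],[[54,-32.5,6],[0,0,-1.037]],[[54,-32.5,6],[0,0,-1.037]],[[54,-32.5,6],[0,0,-1.037]],[[54,-32.5,6],[0,0,-1.037]]]' -1 50
python3 go.py .610 -.0985 .15 1.385
```

```text
tray 18 [545.5848 198.4697] (317.1, 141.0) 0.057
tray 24 [575.9968 200.5106] (320.3, 205.9) 0.056
coaster 14 [659.8536 221.7717] (85.2, 84.7) 1.442
coaster 20 [656.8812 218.5401] (96.8, 91.4) -0.776
soaptop 14 [ 607.9799 -278.8353] (62.7, 33.4) -0.126
dish 18 [ 608.1426 -100.7367] (111.7, 57.0) -0.177
tumtop 8 [ 467.3864 -288.4714] (53.6, 53.4) 1.446
lid 14 [467.7883 -76.4821] (55.6, 54.9) 0.513
shift cm [ 53.991 -32.448   8.131] turn [-0.    -0.    -1.037] t 1.0 pos [ 0.213 -0.588  0.231] F [-1.038 -0.229  0.649] op 0.0852221229947309 grip 0.0
t: 1.62
tool_pos: [0.4099, -0.3443, 0.2018]
tool_rot: [2.509, 1.89, 0.0]
contact_force: [0.2, 0.1, -0.0]
opening: 0.0854
grip_force: 0.0
shift cm [29.15  12.44   5.177] turn [ 0.001  0.    -0.094] t 1.625 pos [ 0.41  -0.344  0.202] F [ 0.165  0.091 -0.002] op 0.08538336797731176 grip 0.0
```

```bash

python3 -m handwheel '[[[29,12.4,5.2],[0,0,-0.09]],[[29,12.4,5.2],[0,0,-0.09]],[[29,12.4,5.2],[0,0,-0.09]],[[29,12.4,5.2],[0,0,-0.09]],[[29,12.4,5.2],[0,0,-0.09]]]' >/dev/null
python3 -m handwheel '[[[0,0,0],[0,0,0]]]' | head -3
python3 go.py .6095 -.099 .06 1.389
```

```text
t: 2.38
tool_pos: [0.6062, -0.1045, 0.1495]
tool_rot: [-2.421, -1.999, 0.001]
shift cm [0.592 0.235 8.955] turn [-0.002 -0.001 -0.008] t 2.375 pos [ 0.606 -0.104  0.15 ] F [-0.289 -0.398  1.195] op 0.08518980107487176 grip 0.0
```

```bash

python3 -m handwheel '[[[0.6,0.25,6],[0,0,-0.01]],[[0.6,0.25,11],[0,0,-0.01]],[[0.6,0.25,13],[0,0,-0.01]],[[0.6,0.25,13],[0,0,-0.01]]]' >/dev/null
python3 go.py .6095 -.099 .0035 1.389
python3 - <<'E'
from h import *
im=snap("side","s1.png")[130:330,230:450]
cv2.imwrite("pics/s1c.png",cv2.resize(im,None,fx=3,fy=3,interpolation=cv2.INTER_CUBIC))
E
```

```text
shift cm [0.425 0.103 1.648] turn [-0.002 -0.    -0.004] t 2.875 pos [ 0.608 -0.103  0.02 ] F [ 0.004 -0.368  0.372] op 0.08524620035410897 grip 0.0
```

View pics/s1c.png

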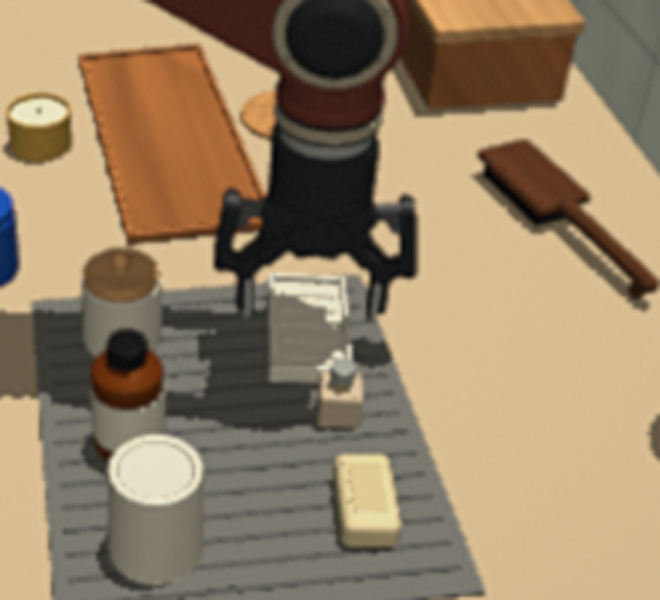

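The open fingers straddle the dish, one at each long side (crop about (247,310) and (375,310)), with nothing touched. Now I go down and grip.

```bash

python3 -m handwheel '[[[0.4,0.1,1],[0,0,0]],[[0.4,0.1,1.6],[0,0,0]],[[0.4,0.1,1.6],[0,0,0]]]'|grep -E "pos|force"
python3 -m handwheel '[[[0,0,0],[0,0,0]],[[0,0,0],[0,0,0]],[[0,0,0],[0,0,0]],[[0,0,0],[0,0,0]],[[0,0,0],[0,0,0]]]' 1 50
python3 go.py .6095 -.099 .10 1.389
```

```text
tool_pos: [0.6103, -0.0987, 0.0047]
contact_force: [-0.6, -0.5, -0.2]
grip_force: 0.0
t: 3.92
tool_pos: [0.611, -0.099, 0.0056]
tool_rot: [2.417, 2.006, 0.001]
contact_force: [0.9, 0.5, 4.8]
opening: 0.0588
grip_force: 56.7
shift cm [-0.027 -0.139 -9.44 ] turn [ 0.001  0.    -0.004] t 3.925 pos [ 0.611 -0.099  0.006] F [0.941 0.511 4.826] op 0.05880982775698704 grip 56.73951834440231
```

```bash

python3 -m handwheel '[[[0,0,-2],[0,0,0]],[[0,0,-6],[0,0,0]],[[0,0,-8],[0,0,0]],[[0,0,-8],[0,0,0]]]'|grep -E "pos|force|open"
python3 go.py .540 .201 .06 1.628
```

```text
tool_pos: [0.6118, -0.0992, 0.0872]
contact_force: [0.0, -0.4, -1.9]
opening: 0.0589
grip_force: 56.1
shift cm [ 28.184 -12.6     2.657] turn [ 0.004  0.001 -0.243] t 4.425 pos [ 0.612 -0.099  0.087] F [ 0.038 -0.37  -1.925] op 0.058900944337559984 grip 56.09641134738922
```

```bash

python3 -m handwheel '[[[5,-2.2,0],[0,0,-0.04]],[[10.5,-4.7,0],[0,0,-0.09]],[[16,-7.2,0],[0,0,-0.14]],[[21,-9.4,1],[0,0,-0.18]],[[25,-11.2,2],[0,0,-0.22]]]' >/dev/null
python3 -m handwheel '[[[2,-0.9,0],[0,0,-0.02]],[[3,-1.3,0.5],[0,0,-0.02]],[[3,-1.3,0.5],[0,0,-0.02]],[[3,-1.3,0.5],[0,0,-0.02]]]' |grep -E "pos|force|open"
python3 go.py .540 .201 .0085 1.628
python3 - <<'E'
from seg import *
im=snap("top","t2.png"); snap("side","s2.png")
cv2.imwrite("pics/t2c.png",cv2.resize(im[130:290,120:320],None,fx=3,fy=3,interpolation=cv2.INTER_CUBIC))
E
```

```text
tool_pos: [0.533, 0.196, 0.06]
contact_force: [-0.2, 0.2, -2.3]
opening: 0.0588
grip_force: 56.1
shift cm [0.464 0.719 5.154] turn [ 0.     0.    -0.004] t 5.55 pos [0.533 0.196 0.06 ] F [-0.203  0.23  -2.308] op 0.05875040276031915 grip 56.05658769607544
```

View pics/t2c.png

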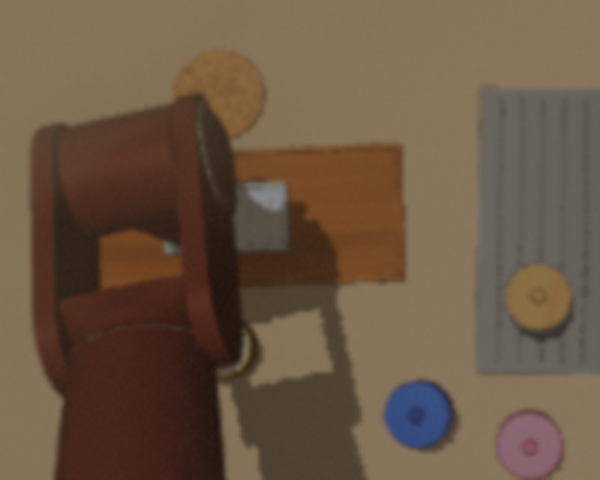

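The dish's right end shows at crop (288,182)–(289,250), centred on x between the fingers. I'll compute its offset from the TCP.

```bash

python3 - <<'E'
from seg import *
m=[at("top",(120+a/3,130+b/3),.078)[:2] for a,b in((288.5,182),(289.5,250))]
print(m); e=np.mean(m,0); print("centre",e+.055*np.array([-np.sin(.057),np.cos(.057)]),"tcp",ctrl.get_obs()["tool_pos"])
E
python3 go.py .540 .201 .0085 1.628
```

```text
[array([0.5641, 0.1382]), array([0.5037, 0.1353])]
centre [0.5308 0.1916] tcp [0.5332 0.1961 0.0603]
shift cm [0.454 0.704 5.176] turn [ 0.001  0.    -0.004] t 5.65 pos [0.533 0.196 0.06 ] F [ 0.373  0.447 -2.009] op 0.058712028017664335 grip 56.057336926460266
```

```bash

python3 -m handwheel '[[[0.85,0.85,2],[0,0,0]],[[0.85,0.85,4],[0,0,0]],[[0.85,0.85,4.8],[0,0,0]],[[0.85,0.85,4.8],[0,0,0]]]'|grep -E "pos|force"
python3 go.py .541 .205 .0085 1.628
```

```text
tool_pos: [0.5395, 0.2054, 0.0107]
contact_force: [0.5, 0.5, -1.9]
grip_force: 56.0
shift cm [-0.051  0.15   0.218] turn [-0.002  0.001 -0.003] t 6.15 pos [0.539 0.205 0.011] F [ 0.472  0.504 -1.853] op 0.05843261324818961 grip 55.974499583244324
```

```bash

python3 -m handwheel '[[[0,0.15,0.15],[0,0,0]],[[0,0.15,0.28],[0,0,0]],[[0,0.15,0.28],[0,0,0]]]'|grep -E "pos|force"
python3 -m handwheel '[[[0,0,0],[0,0,0]],[[0,0,0],[0,0,0]],[[0,0,0],[0,0,0]]]' -1|grep -E "pos|force|open"
python3 -m handwheel '[[[0,0,-4],[0,0,0]],[[0,0,-8],[0,0,0]],[[-5,0,-12],[0,0,0]],[[-10,0,-14],[0,0,0]],[[-16,0,-14],[0,0,0]]]' >/dev/null
python3 -m handwheel '[[[-5,0,0],[0,0,0]],[[-10,0,0],[0,0,0]],[[-14,3,0],[0,0,0]],[[-14,5,0],[0,0,0]]]' |grep pos
python3 - <<'E'
from seg import *
im=snap("top","t3.png"); ims=snap("side","s3.png")
cv2.imwrite("pics/t3c.png",cv2.resize(im[130:290,120:320],None,fx=3,fy=3,interpolation=cv2.INTER_CUBIC))
E
```

```text
tool_pos: [0.5422, 0.2061, 0.0094]
contact_force: [0.4, 0.0, -1.5]
grip_force: 56.0
tool_pos: [0.5422, 0.2062, 0.0094]
contact_force: [-0.9, 0.4, 0.1]
opening: 0.0852
grip_force: 0.0
tool_pos: [0.6091, -0.0938, 0.1494]
```

View pics/t3c.png

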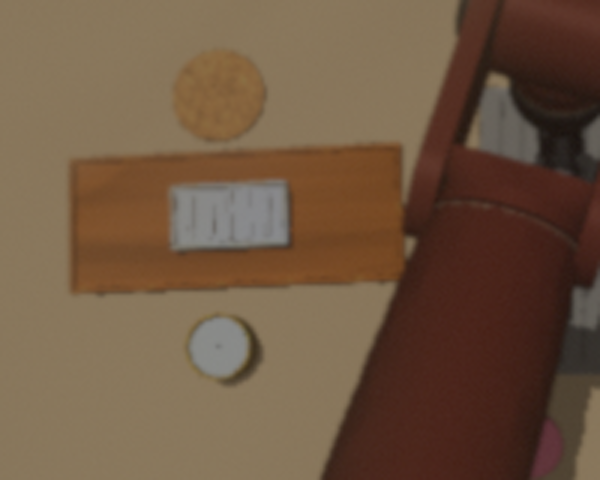

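The dish stands inside the tray, crop (171–290, 180–250), square with it. I'll measure its offset numerically.

```bash

python3 - <<'E'
from seg import *
im=cv2.imread("pics/t3.png");ims=cv2.imread("pics/s3.png")
k=692/300;S=lambda a,b:(a/k+150,b/k+130)
for t in(10,12):print("tray",*blob(im,"top",(195,185),.011,t,75))
for t in(14,18,22):print("dish",*blob(im,"top",px("top",(.541,.205,.024)),.026,t,40))
f=lambda cs,z:[at("top",(120+a/3,130+b/3),z)[:2] for a,b in cs]
print("eye tray",np.mean(f([(72,159),(401,145),(404,278),(73,293)],.011),0),"dish",np.mean(f([(171,187),(288,180),(290,245),(172,250)],.026),0))
for t in(14,18,22):
    p=px("side",(.541,.205,.024)); print("side dish",*blob(ims,"side",p,.026,t,40))
E
python3 go.py .608 -.277 .13 1.438
```

```text
tray [540.1299 202.3685] (318.8, 130.8) 0.055
tray [540.0819 199.4643] (326.1, 131.4) 0.055
dish [541.7592 204.0279] (105.7, 57.0) 0.04
dish [541.9986 204.2065] (107.8, 58.9) 0.055
dish [542.0778 204.5853] (108.9, 60.6) 0.053
eye tray [0.539  0.2003] dish [0.54   0.2019]
side dish [540.3948 195.1161] (97.0, 54.8) 0.06
side dish [541.6402 200.3434] (109.9, 58.5) 0.048
side dish [541.6235 200.4473] (110.3, 58.8) 0.055
shift cm [-18.499  -1.132   1.921] turn [ 0.001 -0.     0.186] t 8.125 pos [ 0.609 -0.092  0.149] F [ 0.522 -0.34  -0.227] op 0.08532866858755507 grip 0.0
```

```bash

python3 -m handwheel '[[[-5,-0.3,0],[0,0,0.05]],[[-11,-0.7,0],[0,0,0.11]],[[-16,-1,1.5],[0,0,0.16]],[[-18.5,-1.1,2],[0,0,0.186]],[[-18.5,-1.1,4],[0,0,0.186]]]' >/dev/null
python3 -m handwheel '[[[0,0,2],[0,0,0]],[[0,0,3],[0,0,0]],[[0,0,3],[0,0,0]]]' |grep pos
python3 go.py .6085 -.277 .0115 1.44
```

```text
tool_pos: [0.6066, -0.2743, 0.0773]
shift cm [-0.248  0.237  6.579] turn [-0.003 -0.001  0.001] t 9.125 pos [ 0.607 -0.274  0.077] F [ 0.071 -0.098  0.302] op 0.08512790195903129 grip 0.0
```

```bash

python3 -m handwheel '[[[-0.2,0.2,3],[0,0,0]],[[-0.2,0.2,5.5],[0,0,0]],[[-0.2,0.2,6.4],[0,0,0]],[[-0.2,0.2,6.6],[0,0,0]],[[-0.2,0.2,6.6],[0,0,0]]]' |grep -E "pos|force"
python3 -m handwheel '[[[0,0,0],[0,0,0]],[[0,0,0],[0,0,0]],[[0,0,0],[0,0,0]],[[0,0,0],[0,0,0]],[[0,0,0],[0,0,0]]]' 1 35|grep -E "pos|force|open"
python3 -m handwheel '[[[0,0,-2],[0,0,0]],[[0,0,-6],[0,0,0]],[[0,0,-10],[0,0,0]],[[0,0,-12],[0,0,0]],[[0,0,-12],[0,0,0]]]' |grep -E "pos|force|open"
python3 go.py .541 .203 .12 1.626
```

```text
tool_pos: [0.6099, -0.2787, 0.0144]
contact_force: [-0.4, 0.3, 0.1]
grip_force: 0.0
tool_pos: [0.6095, -0.2786, 0.0137]
contact_force: [-0.4, 0.2, 4.0]
opening: 0.0371
grip_force: 37.3
tool_pos: [0.61, -0.2789, 0.1353]
contact_force: [0.6, -0.5, -1.2]
opening: 0.037
grip_force: 36.9
shift cm [ 46.871 -13.16    1.415] turn [ 0.003  0.002 -0.187] t 11.0 pos [ 0.61  -0.279  0.135] F [ 0.605 -0.527 -1.227] op 0.03696567339816226 grip 36.86394989490509
```

```bash

python3 -m handwheel '[[[5,-1.4,0],[0,0,-0.02]],[[11,-3.1,0],[0,0,-0.04]],[[17,-4.8,0],[0,0,-0.06]],[[23,-6.4,0],[0,0,-0.09]],[[29,-8.1,0],[0,0,-0.12]]]' >/dev/null
python3 -m handwheel '[[[5.5,-1.2,1],[0,0,-0.02]],[[10.5,-2.2,2],[0,0,-0.04]],[[14.5,-3,3],[0,0,-0.06]],[[17,-3.4,4],[0,0,-0.065]],[[17,-3.4,5],[0,0,-0.065]]]' |grep pos
python3 -m handwheel '[[[0,0,0],[0,0,0]]]' |grep -E "force"
python3 go.py .5415 .201 .04 1.626
python3 - <<'E'
from seg import *
im=snap("top","t4.png"); ims=snap("side","s4.png")
a=cv2.resize(im[160:240,150:250],(400,320),interpolation=cv2.INTER_CUBIC);b=cv2.resize(ims[130:210,230:330],(400,320),interpolation=cv2.INTER_CUBIC)
cv2.imwrite("pics/ts4.png",np.hstack([a,b]))
E
```

```text
tool_pos: [0.5327, 0.1912, 0.0803]
contact_force: [0.2, 0.5, -0.4]
grip_force: 36.8
shift cm [1.135 0.926 4.038] turn [-0.005  0.001 -0.002] t 12.375 pos [0.533 0.189 0.08 ] F [ 0.235  0.472 -0.41 ] op 0.036845494319451874 grip 36.83297038078308
```

View pics/ts4.png

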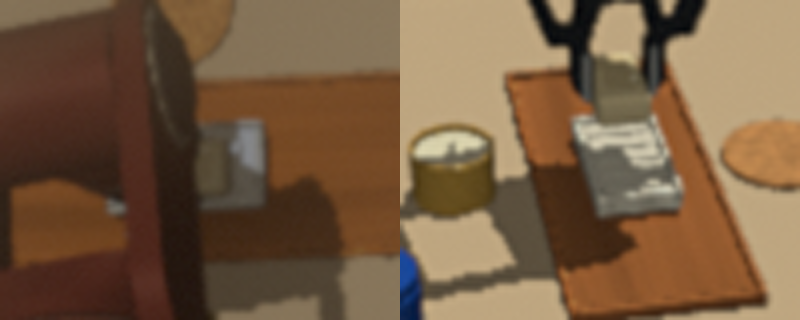

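The soap is held level over the dish; its right end shows at left crop (229,165).

```bash

python3 -c "
from h import *
print(at('top',(150+229/4,160+(135+195)/8),.092)+np.array([-.002,.033,0]))"
python3 -m handwheel '[[[1.1,0.9,1],[0,0,0]],[[1.1,0.9,3],[0,0,0]],[[1.1,0.9,4],[0,0,0]],[[1.1,0.9,4],[0,0,0]]]' |grep -E "pos|force"
python3 go.py .5415 .201 .033 1.626
```

```text
[0.53182364 0.19114158 0.092     ]
tool_pos: [0.5417, 0.2008, 0.0413]
contact_force: [-1.5, 0.0, -1.0]
grip_force: 36.8
shift cm [ 0.018 -0.019  0.828] turn [-0.003  0.001 -0.002] t 12.975 pos [0.542 0.201 0.041] F [-1.482  0.046 -1.012] op 0.037132595517493594 grip 36.849524974823
```

```bash

python3 -m handwheel '[[[0,0,0.5],[0,0,0]],[[0,0,0.85],[0,0,0]],[[0,0,0.9],[0,0,0]],[[0,0,0.9],[0,0,0]]]' |grep -E "pos|force"
python3 -m handwheel '[[[0,0,0],[0,0,0]],[[0,0,0],[0,0,0]],[[0,0,0],[0,0,0]]]' -1|grep -E "pos|force|open"
python3 -m handwheel '[[[0,0,-4],[0,0,0]],[[0,0,-8],[0,0,0]],[[-4,-1,-12],[0,0,0]],[[-9,-2,-13],[0,0,0]],[[-15,-3,-13],[0,0,0]]]' >/dev/null
python3 go.py .461 -.193 .16 1.5
python3 - <<'E'
from seg import *
im=snap("top","t5.png"); ims=snap("side","s5.png")
a=cv2.resize(im[160:240,150:250],(400,320),interpolation=cv2.INTER_CUBIC);b=cv2.resize(ims[130:210,230:330],(400,320),interpolation=cv2.INTER_CUBIC)
cv2.imwrite("pics/ts5.png",np.hstack([a,b]))
E
```

```text
tool_pos: [0.5432, 0.2017, 0.0342]
contact_force: [1.1, 0.1, -0.4]
grip_force: 36.8
tool_pos: [0.5433, 0.2017, 0.0343]
contact_force: [-0.2, 0.0, -0.5]
opening: 0.085
grip_force: 0.0
shift cm [-23.852  -7.427   0.605] turn [0.004 0.    0.126] t 14.475 pos [0.522 0.049 0.166] F [ 1.005 -0.337 -0.479] op 0.08536704172624873 grip 0.0
```

View pics/ts5.png

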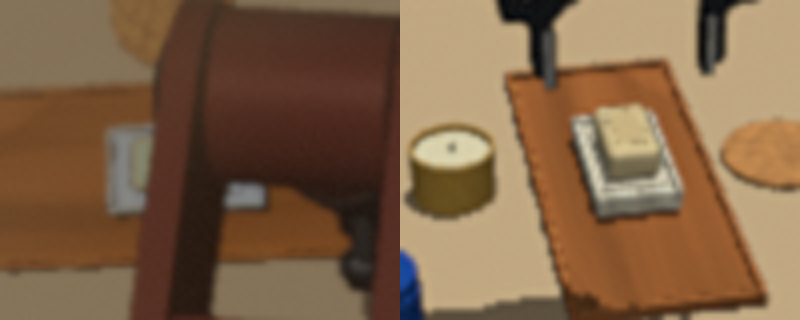

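The soap lies flat and lengthwise in the dish, right crop (630,140). Next is the bottle.

```bash

python3 -m handwheel '[[[-6,-1.9,0],[0,0,0.03]],[[-12,-3.8,0],[0,0,0.06]],[[-18,-5.6,0],[0,0,0.1]],[[-22,-7,0.6],[0,0,0.126]],[[-23.8,-7.4,0.6],[0,0,0.126]]]' >/dev/null
python3 -m handwheel '[[[0,0,0],[0,0,0]],[[0,0,0],[0,0,0]]]' |grep pos
python3 go.py .461 -.193 .036 1.5
```

```text
tool_pos: [0.4606, -0.1902, 0.1582]
shift cm [-0.284  0.062 12.217] turn [ 0.    -0.001 -0.   ] t 15.45 pos [ 0.461 -0.19   0.158] F [-0.356 -0.125 -0.396] op 0.08572006652817668 grip 0.0
```

```bash

python3 -m handwheel '[[[-0.25,0.05,4],[0,0,0]],[[-0.25,0.05,8],[0,0,0]],[[-0.25,0.05,11],[0,0,0]],[[-0.25,0.05,12.2],[0,0,0]],[[-0.25,0.05,12.2],[0,0,0]]]' |grep -E "pos|force"
python3 -m handwheel '[[[0,0,0],[0,0,0]],[[0,0,0],[0,0,0]],[[0,0,0],[0,0,0]],[[0,0,0],[0,0,0]],[[0,0,0],[0,0,0]]]' 1 50|grep -E "pos|force|open"
python3 -m handwheel '[[[0,0,-2],[0,0,0]],[[0,0,-6],[0,0,0]],[[0,0,-10],[0,0,0]],[[0,0,-13],[0,0,0]],[[0,0,-13],[0,0,0]]]' |grep -E "pos|force|open"
python3 go.py .5345 .3085 .16 1.626
```

```text
tool_pos: [0.4604, -0.1929, 0.0358]
contact_force: [-0.7, 0.1, -0.5]
grip_force: 0.0
tool_pos: [0.4616, -0.1947, 0.0379]
contact_force: [-0.5, 1.4, 6.3]
opening: 0.049
grip_force: 52.4
tool_pos: [0.4617, -0.1948, 0.1688]
contact_force: [0.6, -0.7, -2.7]
opening: 0.0488
grip_force: 52.2
shift cm [50.73   3.597  0.761] turn [ 0.005  0.003 -0.128] t 17.325 pos [ 0.462 -0.195  0.169] F [ 0.604 -0.654 -2.738] op 0.04876188543228964 grip 52.23221241496503
```

```bash

python3 -m handwheel '[[[4,0.3,0],[0,0,-0.01]],[[9.5,0.7,0],[0,0,-0.03]],[[15,1.1,0],[0,0,-0.05]],[[20.5,1.5,0],[0,0,-0.06]],[[26,1.9,0],[0,0,-0.08]]]' >/dev/null
python3 -m handwheel '[[[5.5,0.4,0],[0,0,-0.01]],[[11,0.8,0],[0,0,-0.02]],[[16.5,1.2,0],[0,0,-0.03]],[[20.5,1.4,0],[0,0,-0.04]],[[23,1.6,0],[0,0,-0.045]]]' |grep pos
python3 -m handwheel '[[[1,0,0],[0,0,0]],[[1,0,0],[0,0,0]]]' |grep -E "force"
python3 go.py .535 .308 .06 1.626
```

```text
tool_pos: [0.5108, 0.2956, 0.1629]
contact_force: [0.4, -0.6, -0.8]
grip_force: 52.2
shift cm [ 0.311  2.439 10.431] turn [-0.002  0.001 -0.002] t 18.825 pos [0.511 0.304 0.164] F [ 0.406 -0.585 -0.82 ] op 0.048851840288298976 grip 52.16456428170204
```

```bash

python3 -m handwheel '[[[0.3,1.5,3],[0,0,0]],[[0.3,2.4,7],[0,0,0]],[[0.3,2.4,10],[0,0,0]],[[0.3,2.4,10.4],[0,0,0]],[[0.3,2.4,10.4],[0,0,0]]]' |grep -E "pos|force"
python3 go.py .535 .308 .041 1.626
python3 - <<'E'
from seg import *
im=snap("top","t6.png"); ims=snap("side","s6.png")
a=cv2.resize(im[150:240,120:240],(400,300),interpolation=cv2.INTER_CUBIC);b=cv2.resize(ims[90:180,220:340],(400,300),interpolation=cv2.INTER_CUBIC)
cv2.imwrite("pics/ts6.png",np.hstack([a,b]))
for q in("side","top"):
    for r in ctrl.landmark_of(q,"bottle_mid")[:2]: print(q,r["score"],r["position"],at(q,r["position"],ctrl.get_obs()["tool_pos"][2]+.014))
E
```

```text
tool_pos: [0.536, 0.3078, 0.0626]
contact_force: [0.3, -0.5, -2.2]
grip_force: 52.2
shift cm [ 0.029 -0.103  2.162] turn [ 0.     0.    -0.004] t 19.45 pos [0.536 0.308 0.063] F [ 0.336 -0.506 -2.199] op 0.04880319466927522 grip 52.189475912600756
side 0.75 [281.7, 134.0] [0.5424 0.3051 0.0783]
top 0.79 [154.7, 202.4] [0.5309 0.304  0.0781]
```

View pics/ts6.png

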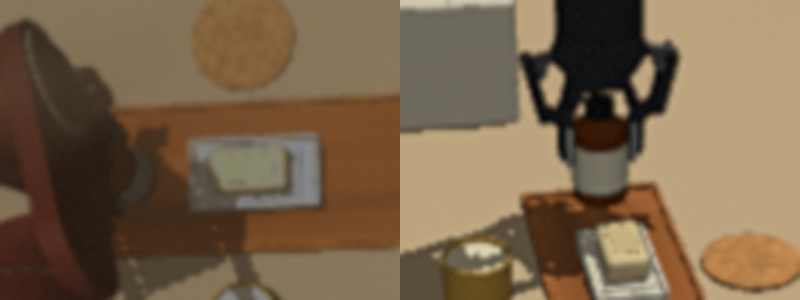

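The bottle hangs upright over the tray's left part, right crop (600,160), with the soap and dish undisturbed. I'll lower it and release.

```bash

python3 -c "
from h import *
print(at('top',(165.6,204),.0286)+np.array([0,.025,0]))"
python3 -m handwheel '[[[0,-0.1,1],[0,0,0]],[[0,-0.1,1.8],[0,0,0]],[[0,-0.1,2.1],[0,0,0]],[[0,-0.1,2.1],[0,0,0]]]' |grep -E "pos|force"
python3 go.py .535 .308 .0405 1.626
```

```text
[0.53252894 0.31434881 0.0286    ]
tool_pos: [0.5345, 0.3083, 0.0406]
contact_force: [-0.5, 0.3, -1.8]
grip_force: 52.3
shift cm [-0.035  0.045  0.015] turn [-0.     0.    -0.003] t 20.15 pos [0.535 0.308 0.041] F [-0.462  0.349 -1.775] op 0.049158552056740454 grip 52.26644539274275
```

```bash

python3 -m handwheel '[[[0,0.05,0.05],[0,0,0]],[[0,0.05,0.05],[0,0,0]]]' |grep -E "pos|force"
python3 -m handwheel '[[[0,0,0],[0,0,0]],[[0,0,0],[0,0,0]],[[0,0,0],[0,0,0]]]' -1|grep -E "pos|force|open"
python3 -m handwheel '[[[0,0,-3],[0,0,0]],[[0,0,-8],[0,0,0]],[[0,0,-12],[0,0,0]],[[-4,0,-13],[0,0,0]],[[-10,-1,-13],[0,0,0]]]' >/dev/null
python3 -m handwheel '[[[-5,-0.8,0],[0,0,0.02]],[[-11,-1.6,0],[0,0,0.05]],[[-17,-2.4,0],[0,0,0.06]],[[-23,-3.2,0],[0,0,0.06]],[[-25,-3.5,0],[0,0,0.06]]]' >/dev/null
python3 go.py .4685 -.080 .14 1.57
python3 - <<'E'
from seg import *
im=snap("top","t7.png"); ims=snap("side","s7.png")
a=cv2.resize(im[150:240,120:240],(400,300),interpolation=cv2.INTER_CUBIC);b=cv2.resize(ims[90:180,220:340],(400,300),interpolation=cv2.INTER_CUBIC)
cv2.imwrite("pics/ts7.png",np.hstack([a,b]))
for q in("side","top"):
    for r in ctrl.landmark_of(q,"bottle_mid")[:2]: print(q,r["score"],r["position"],at(q,r["position"],.054))
E
```

```text
tool_pos: [0.5353, 0.3084, 0.0406]
contact_force: [-0.3, -0.1, -1.1]
grip_force: 52.3
tool_pos: [0.5354, 0.3085, 0.0409]
contact_force: [0.7, -0.3, -0.8]
opening: 0.0853
grip_force: 0.0
shift cm [-3.402 -3.939  3.092] turn [ 0.001  0.001 -0.01 ] t 22.025 pos [ 0.508 -0.046  0.171] F [ 0.089  0.279 -0.852] op 0.08511147173157191 grip 0.0
side 0.54 [281.9, 142.6] [0.542  0.2974 0.054 ]
top 0.96 [155.2, 204.7] [0.5274 0.3105 0.054 ]
top 0.43 [337.2, 175.1] [ 0.6138 -0.1845  0.054 ]
```

View pics/ts7.png

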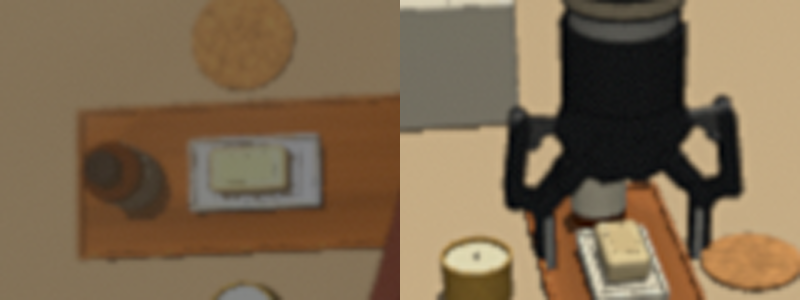

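The bottle stands; its cap shows at left crop (105,160). Measuring the cap, then on to the jar.

```bash

python3 - <<'E'
from seg import *
im=cv2.imread("pics/t7.png")
print("cap eye",at("top",(120+105/3.333,150+160/3.333),.102), px("top",(.535,.308,.102)))
for t in(5,6,7,8,9):
    print(t,*blob(im,"top",(151.7,198),.102,t,25))
for t in(12,16):print("soap",*blob(im,"top",(120+248/3.333,150+168/3.333),.044,t,25))
for t in(14,18):print("dish",*blob(im,"top",(120+305/3.333,150+160/3.333),.026,t,40))
E
python3 -m handwheel '[[[-1.5,-2,0],[0,0,0]],[[-3.4,-3.9,1],[0,0,0]],[[-3.4,-3.9,2.5],[0,0,0]],[[-3.4,-3.9,3],[0,0,0]],[[-3.4,-3.9,3],[0,0,0]]]' |grep pos
python3 go.py .4685 -.080 .029 1.57
```

```text
cap eye [0.5396 0.305  0.102 ] [150.311  199.7355]
5 [533.3834 308.7926] (26.8, 25.4) -1.521
6 [533.0173 307.0575] (29.4, 27.3) 0.011
7 [533.0363 306.9771] (29.5, 29.0) -1.522
8 [532.575  306.9507] (31.2, 29.9) 0.009
9 [522.2682 290.8372] (69.1, 45.0) -0.192
soap [543.9469 207.1227] (62.7, 34.8) 0.084
soap [539.2616 212.9306] (79.1, 54.7) 0.084
dish [541.6885 204.0272] (105.6, 56.9) 0.039
dish [542.0165 204.1899] (107.8, 58.8) 0.054
tool_pos: [0.4695, -0.0763, 0.1399]
shift cm [-0.378 -0.082 11.092] turn [-0.001 -0.001 -0.005] t 22.85 pos [ 0.469 -0.076  0.14 ] F [ 0.094 -0.03  -0.877] op 0.08511487024652646 grip 0.0
```

```bash

python3 -m handwheel '[[[-0.4,-0.1,4],[0,0,0]],[[-0.4,-0.1,8],[0,0,0]],[[-0.4,-0.1,10.5],[0,0,0]],[[-0.4,-0.1,11.1],[0,0,0]],[[-0.4,-0.1,11.1],[0,0,0]]]' |grep -E "pos|force"
python3 -m handwheel '[[[0,0,0],[0,0,0]],[[0,0,0],[0,0,0]],[[0,0,0],[0,0,0]],[[0,0,0],[0,0,0]],[[0,0,0],[0,0,0]]]' 1 60|grep -E "pos|force|open"
python3 -m handwheel '[[[0,0,-2],[0,0,0]],[[0,0,-5],[0,0,0]],[[0,0,-8],[0,0,0]],[[0,0,-9],[0,0,0]],[[0,0,-9],[0,0,0]]]' |grep -E "pos|force|open"
python3 go.py .547 .095 .10 1.626
```

```text
tool_pos: [0.469, -0.0811, 0.0302]
contact_force: [0.1, 1.1, 0.3]
grip_force: 0.0
tool_pos: [0.4699, -0.0817, 0.0316]
contact_force: [-0.1, -0.5, 6.2]
opening: 0.0582
grip_force: 65.2
tool_pos: [0.4684, -0.0812, 0.1196]
contact_force: [0.2, 0.8, -3.3]
opening: 0.058
grip_force: 65.2
shift cm [17.684  7.726  1.964] turn [ 0.001  0.    -0.063] t 24.725 pos [ 0.468 -0.081  0.12 ] F [ 0.168  0.752 -3.258] op 0.0579977379035136 grip 65.18150936812162
```

```bash

python3 -m handwheel '[[[4,1.7,0],[0,0,-0.01]],[[9.5,4.1,0],[0,0,-0.03]],[[14.5,6.3,0],[0,0,-0.05]],[[17.2,7.6,1],[0,0,-0.063]],[[17.7,7.8,3],[0,0,-0.063]]]' >/dev/null
python3 -m handwheel '[[[0,0,1],[0,0,0]],[[0,0,1],[0,0,0]]]' |grep -E "force"
python3 go.py .548 .0955 .0345 1.626
```

```text
contact_force: [-0.1, 0.1, -2.7]
grip_force: 65.1
shift cm [0.122 0.26  4.259] turn [-0.005  0.    -0.001] t 25.6 pos [0.546 0.094 0.077] F [-0.125  0.145 -2.709] op 0.05795102537423393 grip 65.13854864984751
```

```bash

python3 -m handwheel '[[[0.1,0.25,1.5],[0,0,0]],[[0.1,0.25,3],[0,0,0]],[[0.1,0.25,4],[0,0,0]],[[0.1,0.25,4.2],[0,0,0]],[[0.1,0.25,4.2],[0,0,0]]]' |grep -E "pos|force"
python3 go.py .548 .0955 .0345 1.626
```

```text
tool_pos: [0.5502, 0.0963, 0.0376]
contact_force: [0.8, 0.2, -2.4]
grip_force: 65.2
shift cm [-0.071 -0.221  0.307] turn [ 0. -0.  0.] t 26.225 pos [0.55  0.096 0.038] F [ 0.753  0.165 -2.411] op 0.058045845508996725 grip 65.18388287164271
```

```bash

python3 -m handwheel '[[[0,-0.2,0.2],[0,0,0]],[[0,-0.2,0.33],[0,0,0]],[[0,-0.2,0.35],[0,0,0]]]' |grep -E "pos|force"
python3 -m handwheel '[[[0,0,0],[0,0,0]],[[0,0,0],[0,0,0]],[[0,0,0],[0,0,0]]]' -1|grep -E "pos|force|open"
python3 -m handwheel '[[[0,0,-3],[0,0,0]],[[0,0,-8],[0,0,0]],[[0,0,-11],[0,0,0]],[[-4,-1,-12],[0,0,0]],[[-10,-2,-12],[0,0,0]]]' >/dev/null
python3 -m handwheel '[[[-5,-0.8,0],[0,0,0.02]],[[-11,-1.6,0],[0,0,0.05]],[[-17,-2.4,0],[0,0,0.06]],[[-23,-3.2,0],[0,0,0.06]],[[-25,-3.5,0],[0,0,0.06]]]' >/dev/null
python3 go.py .468 -.288 .14 1.57
python3 - <<'E'
from seg import *
im=snap("top","t8.png"); ims=snap("side","s8.png")
a=cv2.resize(im[150:240,130:250],(400,300),interpolation=cv2.INTER_CUBIC);b=cv2.resize(ims[120:210,240:360],(400,300),interpolation=cv2.INTER_CUBIC)
cv2.imwrite("pics/ts8.png",np.hstack([a,b]))
p=px("top",(.547,.0955,.072)); print(p)
for t in(10,14,18):
    try: print("lid",*blob(im,"top",p,.068,t,25))
    except Exception as e: print(e)
E
```

```text
tool_pos: [0.5481, 0.0962, 0.0341]
contact_force: [-0.4, -0.4, -2.1]
grip_force: 65.2
tool_pos: [0.5484, 0.0962, 0.0344]
contact_force: [-0.6, -0.4, -0.3]
opening: 0.0854
grip_force: 0.0
shift cm [-2.904 -4.388  1.437] turn [ 0.     0.001 -0.007] t 28.225 pos [ 0.512 -0.259  0.154] F [-0.74   0.039 -0.057] op 0.08519596901172902 grip 0.0
[232.2681 197.511 ]
lid [550.7731  96.9797] (57.5, 55.6) 0.012
lid [543.2426  98.2621] (133.4, 121.9) 0.037
lid [550.9218  99.067 ] (135.5, 134.2) 0.014
```

View pics/ts8.png

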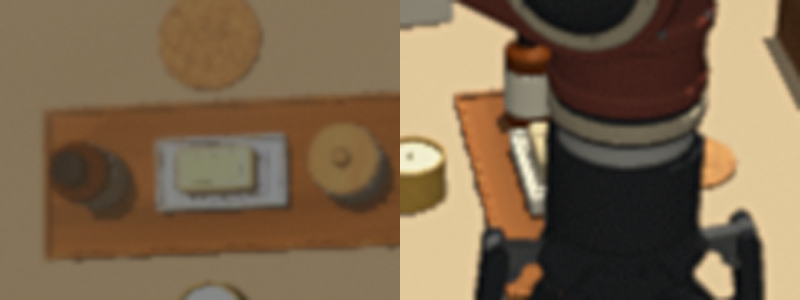

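The jar stands right of the dish, in row with it, at left crop (345,158). Now the tumbler.

```bash

python3 -m handwheel '[[[-1.5,-2,0],[0,0,0]],[[-2.9,-4.4,1],[0,0,0]],[[-2.9,-4.4,1.4],[0,0,0]],[[-2.9,-4.4,1.4],[0,0,0]]]' |grep pos
python3 go.py .468 -.288 .026 1.57
```

```text
tool_pos: [0.469, -0.2836, 0.1398]
shift cm [-0.455 -0.097 11.375] turn [-0.    -0.001 -0.002] t 28.825 pos [ 0.469 -0.284  0.14 ] F [-0.435  0.574 -0.15 ] op 0.08541240214593972 grip 0.0
```

```bash

python3 -m handwheel '[[[-0.4,-0.1,4],[0,0,0]],[[-0.4,-0.1,8],[0,0,0]],[[-0.4,-0.1,10.8],[0,0,0]],[[-0.4,-0.1,11.4],[0,0,0]],[[-0.4,-0.1,11.4],[0,0,0]]]' |grep -E "pos|force"
python3 -m handwheel '[[[0,0,0],[0,0,0]],[[0,0,0],[0,0,0]],[[0,0,0],[0,0,0]],[[0,0,0],[0,0,0]],[[0,0,0],[0,0,0]]]' 1 60|grep -E "pos|force|open"
python3 -m handwheel '[[[0,0,-2],[0,0,0]],[[0,0,-6],[0,0,0]],[[0,0,-11],[0,0,0]],[[0,0,-15],[0,0,0]],[[0,0,-15],[0,0,0]]]' |grep -E "pos|force|open"
python3 go.py .660 .222 .17 1.7
```

```text
tool_pos: [0.4684, -0.2888, 0.0267]
contact_force: [0.4, -0.1, 1.3]
grip_force: 0.0
tool_pos: [0.469, -0.2903, 0.0285]
contact_force: [0.1, 1.6, 6.3]
opening: 0.0584
grip_force: 65.2
tool_pos: [0.4694, -0.2907, 0.1817]
contact_force: [0.7, 0.8, -2.6]
opening: 0.0582
grip_force: 64.8
shift cm [51.368 18.816  0.998] turn [ 0.007  0.006 -0.134] t 30.7 pos [ 0.469 -0.291  0.182] F [ 0.674  0.83  -2.577] op 0.05816176819003594 grip 64.80888962745667
```

```bash

python3 -m handwheel '[[[4,1.5,0],[0,0,-0.01]],[[9.5,3.5,0],[0,0,-0.03]],[[15,5.5,0],[0,0,-0.05]],[[20.5,7.5,0],[0,0,-0.06]],[[26,9.5,0],[0,0,-0.08]]]' >/dev/null
python3 -m handwheel '[[[5.5,2,0],[0,0,-0.01]],[[11,4,0],[0,0,-0.02]],[[16.5,6,0],[0,0,-0.03]],[[21,7.6,1],[0,0,-0.04]],[[24,8.7,1],[0,0,-0.045]]]' >/dev/null
python3 -m handwheel '[[[1,0.3,0],[0,0,0]],[[1,0.3,0],[0,0,0]],[[1,0.3,0],[0,0,0]]]' |grep -E "force"
python3 go.py .660 .222 .06 1.7
```

```text
contact_force: [0.5, 0.3, -1.8]
grip_force: 64.8
shift cm [-0.645  2.574 10.573] turn [-0.001  0.001 -0.01 ] t 32.325 pos [0.634 0.225 0.166] F [ 0.456  0.282 -1.781] op 0.05783861260413617 grip 64.78535771369934
```

```bash

python3 -m handwheel '[[[-0.7,1.5,2],[0,0,0]],[[-0.7,2.5,6],[0,0,0]],[[-0.7,2.5,9],[0,0,0]],[[-0.7,2.5,10.3],[0,0,0]],[[-0.7,2.5,10.3],[0,0,0]]]' |grep -E "pos|force"
python3 go.py .6595 .221 .0315 1.7
python3 - <<'E'
from seg import *
im=snap("top","t9.png"); ims=snap("side","s9.png")
a=cv2.resize(im[130:220,150:270],(400,300),interpolation=cv2.INTER_CUBIC);b=cv2.resize(ims[110:200,260:380],(400,300),interpolation=cv2.INTER_CUBIC)
cv2.imwrite("pics/ts9.png",np.hstack([a,b]))
E
```

```text
tool_pos: [0.6591, 0.2218, 0.0623]
contact_force: [0.3, 0.8, -1.2]
grip_force: 64.8
shift cm [-0.087  0.037  3.083] turn [-0.002  0.    -0.01 ] t 32.95 pos [0.659 0.222 0.062] F [ 0.276  0.784 -1.201] op 0.057644417300844894 grip 64.8407793045044
```

View pics/ts9.png

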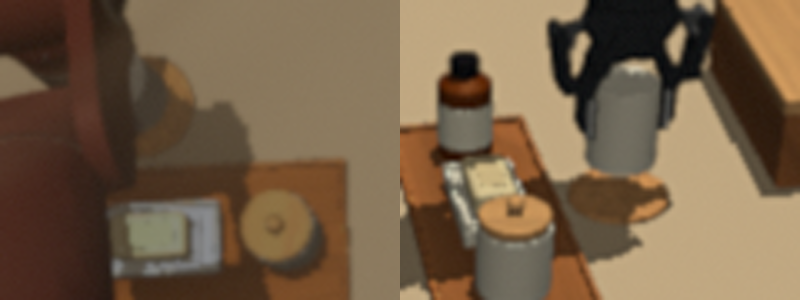

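The tumbler hangs upright over the coaster, right crop (620,130). Lowering it, then release and retreat straight up.

```bash

python3 -m handwheel '[[[-0.1,0,1],[0,0,0]],[[-0.1,0,2],[0,0,0]],[[-0.1,0,2.8],[0,0,0]],[[-0.1,0,2.9],[0,0,0]],[[-0.1,0,2.9],[0,0,0]]]' |grep -E "pos|force"
python3 go.py .6595 .221 .0312 1.7
```

```text
tool_pos: [0.6598, 0.2217, 0.0339]
contact_force: [0.9, 0.0, -2.1]
grip_force: 64.8
shift cm [-0.07  -0.037  0.269] turn [-0.     0.    -0.009] t 33.675 pos [0.66  0.222 0.034] F [ 0.92   0.013 -2.095] op 0.0581507631202711 grip 64.84227418899536
```

```bash

python3 -m handwheel '[[[0,0,0.15],[0,0,0]],[[0,0,0.28],[0,0,0]],[[0,0,0.28],[0,0,0]]]' |grep -E "pos|force"
python3 -m handwheel '[[[0,0,0],[0,0,0]],[[0,0,0],[0,0,0]],[[0,0,0],[0,0,0]]]' -1|grep -E "pos|force|open"
python3 -m handwheel '[[[0,0,-3],[0,0,0]],[[0,0,-8],[0,0,0]],[[0,0,-12],[0,0,0]],[[-4,0,-15],[0,0,0]],[[-10,0,-16],[0,0,0]]]' >/dev/null
python3 -m handwheel '[[[-6,0,0],[0,0,0]],[[-12,0,0],[0,0,0]],[[-18,0,0],[0,0,0]],[[-24,0,0],[0,0,0]],[[-30,0,0],[0,0,0]]]' >/dev/null
python3 -m handwheel '[[[-6,0,0],[0,0,0]],[[-12,0,0],[0,0,0]],[[-16,0,0],[0,0,0]],[[-16,0,0],[0,0,0]]]' |grep pos
python3 - <<'E'
from seg import *
im=snap("top","t10.png"); ims=snap("side","s10.png")
a=cv2.resize(im[130:250,110:270],(400,300),interpolation=cv2.INTER_CUBIC);b=cv2.resize(ims[110:230,220:380],(400,300),interpolation=cv2.INTER_CUBIC)
cv2.imwrite("pics/ts10.png",np.hstack([a,b]))
def tr(*A):
    for t in A[-1]:
        try: print(A[0],t,*blob(*A[1:5],t,A[5]))
        except Exception as e: print(A[0],e)
P=lambda *X:px("top",X)
tr("tray",im,"top",P(.49,.21,.006),.011,75,(8,10,12))
tr("tumb",im,"top",P(.66,.222,.08),.080,30,(10,14,20))
tr("dish",im,"top",P(.539,.163,.022),.026,40,(14,18))
tr("soap",im,"top",P(.542,.203,.046),.044,30,(8,12))
tr("lid",im,"top",P(.55,.105,.068),.068,25,(8,10,12))
tr("cap",im,"top",P(.534,.307,.102),.102,20,(6,7))
E
```

```text
tool_pos: [0.6598, 0.2217, 0.0312]
contact_force: [0.8, -0.2, -2.0]
grip_force: 64.8
tool_pos: [0.6601, 0.2218, 0.0317]
contact_force: [-0.2, 0.2, -0.3]
opening: 0.0854
grip_force: 0.0
tool_pos: [0.7265, -0.3378, 0.1907]
tray 8 [539.5519 202.1314] (316.3, 126.9) 0.058
tray 10 [539.3113 202.3629] (317.1, 128.1) 0.058
tray 12 [539.6185 202.1428] (318.4, 128.9) 0.056
tumb 10 [659.7463 225.7855] (54.6, 52.4) 0.003
tumb 14 [660.2127 226.6273] (56.4, 55.2) 0.003
tumb 20 [670.899  226.8954] (166.0, 155.7) 0.039
dish 14 [541.399  204.6324] (107.6, 58.1) 0.075
dish 18 [542.0179 204.5892] (108.8, 59.0) 0.053
soap 8 [543.9777 206.2243] (57.7, 31.3) 0.042
soap 12 [544.2656 206.7069] (60.7, 33.8) 0.053
lid 8 [549.4353  96.0322] (53.1, 51.9) -1.545
lid 10 [549.4515  96.036 ] (54.8, 53.7) -1.545
lid 12 [549.4351  96.0127] (55.5, 54.7) 0.012
cap 6 [533.0121 307.5066] (28.4, 27.3) 0.011
cap 7 [533.4357 307.4479] (28.6, 28.1) -1.522
```

View pics/ts10.png

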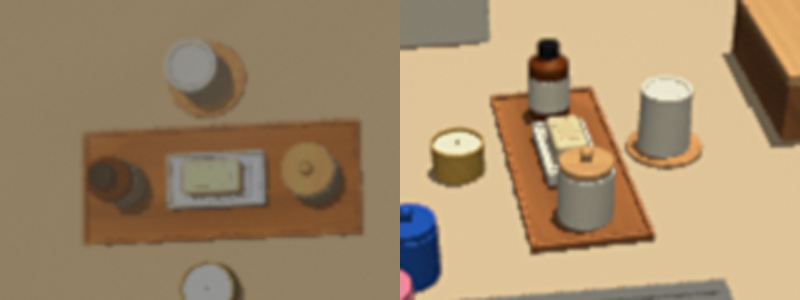

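Everything stands upright as asked. In the top picture the dish is about 2 to 3 mm off the tray's centre, and the tumbler is about 2 mm off the coaster's. The bottle is 105 mm and the jar 106 mm from the tray's centre, and the row is straight within 1 mm. Handing in.

```bash
python3 -c "
from station import ctrl
print(ctrl.get_obs()['t']); print(ctrl.finish_job())"
```

```text
36.275
the job is handed in; nothing more can be done
None
```

The job is handed in at 36 s: dish, soap, bottle and jar are set out on the tray in a straight row, the tumbler stands mouth down on the coaster, each within about 2–4 mm of its place by the top camera, nothing tipped, and candle and perfume were left alone.

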